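Make up a spice order to weight from the locked caddy

ROBOT

A 6-joint arm with a two-finger parallel gripper is mounted at the origin on the work surface. World frame = base frame: x ahead of the robot, y to its left, z up, the work surface at z = 0. Lengths are in m, angles in degrees, forces in N, time in s.
With the tool pointing down it reaches from about 0.325 to 0.85 m from the base axis. Payload 15.5 kg.
Tool frame: the origin (TCP) lies at the very end of the fingers, on their centre line; the grasp point (between the pads) lies arm.grip_depth behind it (arm.grip_depth is the distance from the TCP to the grasp point, in m); z points along the fingers, y is the direction in which the jaws open and shut (so a half turn about z gives the same grasp; the last joint's range is limited). The gripper opens to 91 mm and grips with 3 to 60 N. Pads are 32 mm wide; open, the fingers measure 118 mm over their backs; the gripper's body (76 mm by 178 mm) begins 60 mm behind the grasp point.
Start: joints at [-72.107, 28.281, 77.091, -0, 74.628, -5.472], TCP at [0.248, -0.574, 0.214] pointing down, gripper open.
Joint ranges: [-166.48, 166.48], [-47.26, 123.95], [12.59, 153.08], [-70.14, 250.14], [6.76, 159.57], [-176.63, 176.63]. Speed limits (degrees/s): [108.29, 108.29, 147.25, 172.46, 172.46, 172.46].

INTERFACE

Orientations are given as a 3x3 rotation matrix whose columns are the frame's x, y, z axes.
In Python, from rig import arm gives the robot as it stands. Calls block until the motion is done:
- arm.move_to(position, orientation): joint-space move of the TCP to a pose.
- arm.move_l(position, orientation=None, feed=0.15): straight line of the TCP; orientation=None keeps the orientation; feed is the mean speed in m/s.
- arm.move_joints(angles): joint-space move.
- arm.grip(opening): finger opening in m; the grip force is fixed at half the most; returns when the fingers have stopped.
- arm.sleep(seconds).
- arm.solve_ik(position, orientation): joint angles nearest the present ones, or None.
- arm.snapshot(name): name is "scene" or "top"; returns the picture (480x640x3 uint8, red, green, blue); there is no depth.
- arm.get_calibration(name): a dict with "intrinsics" (3x3 intrinsics, pixels), "k1" (the pictures are not rectified: a ray, as slopes to the right and down, at radius r is drawn at 1 + k1 r^2 times it, then the intrinsics apply), "cam_to_world" (4x4, takes a point from camera to world coordinates). Camera axes: x right, y down, z forward; pixel columns grow to the right and rows downward; lengths in m; the calibration is good to about 2 mm. A picture is of the moment at which its call begins. get_calibration takes no time and is no camera call.
A pose or a line that the arm cannot do raises arm.Unreachable and nothing moves.
- arm.sign_off(): hands the job in, once; it reports no verdict.
Readings, each from a call of its own:
- arm.current_t(): time.
- arm.current_joint_positions(): joint angles.
- arm.current_dq(): joint speeds.
- arm.current_tau(): joint torques, N m.
- arm.current_ee_pos(): TCP position.
- arm.current_tool_rot(): TCP orientation.
- arm.current_force(): force on the tool from outside, world axes, zero at the start.
- arm.current_torque(): the same for the moment, N m.
- arm.current_width(): finger opening in m.
Only numpy, scipy, OpenCV 4.12 (cv2) and the standard library are available. Lean on these libraries where they do the work, as an engineer would, in place of code of your own. Each camera call takes 0.05 s, during which the arm holds its last target.

TASK

Clear the bamboo scoop off the scale pan and lay it flat in the terracotta tray; take the key from its stand, push it fully home in the lock on the steel caddy's deck, then turn it a quarter turn anticlockwise so that the flap springs open, and leave the key in the lock. Then stand spice tins from the caddy upright on the scale pan until the pointer rests over the dark arc on the dial, leaving the other tins upright in the open caddy, and do not tip over the egg cups, the canister or the pepper mill.

Things in the scene. Friction and masses are not known exactly. Their poses are not given: they have to be found in the camera images.
- scoop_grip (a point): bamboo scoop, 130 mm long, 60 g, lying flat: a straight handle 77 x 18 mm, 24 mm high, and an open square bowl 53 x 46 mm, 28 mm high, at its +x end. The point lies in the handle 12 mm above the scoop's underside and 53 mm from the handle's free end, near the balance point; x runs from handle to bowl (the scoop reaches 53 mm to -x and 77 mm to +x of the point), z up.
- key_grip (a point): brass key standing blade down in its dark wooden stand (60 x 60 x 50 mm block with a slot, fixed): bow 12 mm thick (x) by 36 mm wide (y) by 42 mm high, below it a collar 18 x 28 x 6 mm, below that the blade, 6 mm (x) by 14 mm (y), 36 mm long. The point is the centre of the bow, 27 mm above the collar's underside and 63 mm above the blade's tip; z points up, away from the blade.
- lock (a point): middle of the slot's mouth on the upper face of the square brass lock plug (36 mm square, let into the front deck of the steel caddy, 92 mm above the table; the slot runs straight down, 8 mm in x by 16 mm in y, 42 mm deep, with a 3 mm chamfer). Its axes turn with the plug. The key fits in with its y along the slot's y, either way round, and is fully home when its collar rests on the plug.
- plug (a joint): turn of the lock plug, rad: 0 as found, growing anticlockwise seen from above, stop at 1.6; stiff by 0.05 N m. The hidden bolt lets the flap go at about 1.0.
- flap (a joint): flap of the caddy, rad: 0 shut, hinged along the caddy's far top edge (93 mm to caddy +x, 90 mm up), 147 mm from hinge to free edge. A soft spring throws it open to its stop at 2.2 once the bolt is drawn.
- caddy_floor (a point): middle of the inner floor of the tin compartment of the steel spice caddy, 4 mm above the table. The compartment measures 148 mm (x) by 192 mm (y) inside, walls 90 mm high, 4 mm thick at the sides and back; the solid lock deck lies on its -x side, the slot's centre 105 mm to -x of this point. The flap covers the compartment until it is unlocked.
- tray: terracotta-coloured open plastic tray, 220 mm (x) by 190 mm (y), 24 mm high, wall and floor about 5 mm; origin under its centre. Two egg cups (48 mm wide, 55 mm high) and a clear canister (52 mm wide, 68 mm high) stand in a row along y, 56 to 72 mm to +x of the middle; the -x half is free.
- pan_mid (a point): centre of the upper face of the scale's square pan (160 x 160 mm inside, rim 8 mm high); about 120 mm above the table when empty. It sinks under load.
- pan (a joint): how far the pan has sunk, m: 0 empty, spring 147 N/m, about 10 mm for each tin, stop at 0.05.
- pointer (a joint): dial pointer of the scale, rad: 0 with the pan empty, 50 rad per metre that the pan sinks (about 0.5 rad a tin), anticlockwise seen from above. The dial lies flat on the scale's housing, 150 mm from the pan's centre to the scale's +x, 60 mm above the table.
- mark (a joint): middle of the dark arc painted on the dial, in the same angle as the pointer; the arc reaches 0.37 rad to either side of it. It cannot be moved.
- pointer_tip (a point): tip of the pointer, 50 mm from the dial's axis.
- mark_mid (a point): middle of the dark arc, 50 mm from the dial's axis, level with the pointer tip.
- tin0_mid (a point): spice tin, if present: aluminium body 46 mm across and 46 mm high with a wooden knob 26 mm across and 26 mm high on top, 72 mm in all, about 150 g (0.13 to 0.17 kg). All start upright in the caddy. The point is on its axis, 36 mm above its underside; z up.
- tin1_mid (a point): spice tin, if present: aluminium body 46 mm across and 46 mm high with a wooden knob 26 mm across and 26 mm high on top, 72 mm in all, about 150 g (0.13 to 0.17 kg). All start upright in the caddy. The point is on its axis, 36 mm above its underside; z up.
- tin2_mid (a point): spice tin, if present: aluminium body 46 mm across and 46 mm high with a wooden knob 26 mm across and 26 mm high on top, 72 mm in all, about 150 g (0.13 to 0.17 kg). All start upright in the caddy. The point is on its axis, 36 mm above its underside; z up.
- tin3_mid (a point): spice tin, if present: aluminium body 46 mm across and 46 mm high with a wooden knob 26 mm across and 26 mm high on top, 72 mm in all, about 150 g (0.13 to 0.17 kg). All start upright in the caddy. The point is on its axis, 36 mm above its underside; z up.
- tin4_mid (a point): spice tin, if present: aluminium body 46 mm across and 46 mm high with a wooden knob 26 mm across and 26 mm high on top, 72 mm in all, about 150 g (0.13 to 0.17 kg). All start upright in the caddy. The point is on its axis, 36 mm above its underside; z up.
- tin5_mid (a point): spice tin, if present: aluminium body 46 mm across and 46 mm high with a wooden knob 26 mm across and 26 mm high on top, 72 mm in all, about 150 g (0.13 to 0.17 kg). All start upright in the caddy. The point is on its axis, 36 mm above its underside; z up.
- cup_a_top (a point): teal ceramic egg cup in the tray, 48 mm wide, 55 mm high; the point is the centre of its top. To be left standing.
- cup_b_top (a point): second egg cup, like the first; the point is the centre of its top. To be left standing.
- canister_top (a point): clear acrylic canister with a steel lid in the tray, 52 mm wide, 68 mm high; the point is the centre of its top. To be left standing.
- mill_top (a point): dark wooden pepper mill, 52 mm wide, 150 mm high, on the table; the point is the centre of its top. To be left standing.

How it is judged:
By the outcome, as a careful person would: the job done as asked, in the order asked, and still so for the second after the job is handed in, with the robot touching nothing.
Of tin0, tin1, tin2, tin3, tin4, tin5 only 4 to 6 are there at a start; the rules pass over those that are not, and their reading is None.
At some moment in a run one of scoop, tin0, tin1, tin2, tin3, tin4, tin5 may be knocked a few centimetres aside while the robot is not near it.
It also fails if it takes over 184 s, if anything falls off the work surface, if the arm or the gripper's body presses on something with over 40 N, if the wrist force passes 120 N, or if a joint passes its speed limit or range.

## Working session

There is one attempt and no reset: what is moved stays moved. The work goes in short steps, each a Python script; the robot and the scene stay as the last script left them, time stands still between calls to the robot, and variables do not carry over. Pictures are saved under pics/ and viewed, and the job is handed in when it is done.

```bash
mkdir -p pics; ls; python3 - <<'E'
from rig import arm
import cv2, numpy as np
np.set_printoptions(precision=4,suppress=True)
for n in("scene","top"):
    im=arm.snapshot(n); cv2.imwrite(f"pics/{n}0.png",im[:,:,::-1])
    c=arm.get_calibration(n); print(c)
print(arm.grip_depth,arm.current_t(),arm.current_tool_rot(),arm.current_width())
E
```

```text
pics
{'intrinsics': array([[435.5606,   0.    , 322.8237],
       [  0.    , 435.5606, 241.2348],
       [  0.    ,   0.    ,   1.    ]]), 'k1': -0.006762658085441934, 'cam_to_world': array([[ 0.5832,  0.6597, -0.4741,  1.026 ],
       [ 0.8123, -0.4808,  0.3303, -0.3142],
       [-0.01  , -0.5777, -0.8162,  0.9126],
       [ 0.    ,  0.    ,  0.    ,  1.    ]])}
{'intrinsics': array([[594.8819,   0.    , 318.6064],
       [  0.    , 594.8819, 240.9605],
       [  0.    ,   0.    ,   1.    ]]), 'k1': -0.14145722646750908, 'cam_to_world': array([[ 0.0047, -0.9978,  0.0657,  0.4904],
       [-0.9999, -0.0055, -0.0113,  0.0162],
       [ 0.0117, -0.0656, -0.9978,  1.635 ],
       [ 0.    ,  0.    ,  0.    ,  1.    ]])}
0.0188 0.1 [[ 0.918   0.3966 -0.0003]
 [ 0.3966 -0.918   0.001 ]
 [ 0.0001 -0.0011 -1.    ]] 0.09096737800838925
```

View pics/scene0.png

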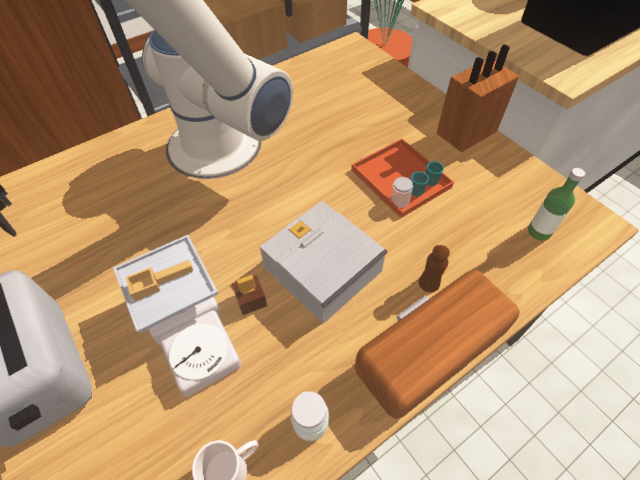

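View pics/top0.png

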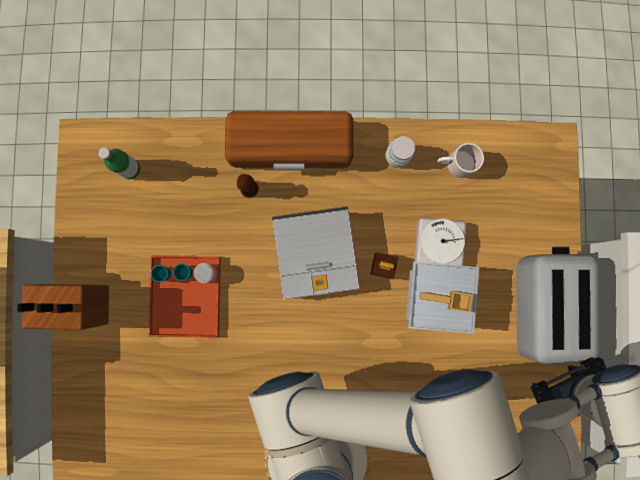

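```bash
cat > h.py <<'E'
from rig import arm
import cv2, numpy as np
np.set_printoptions(precision=4,suppress=True)
def ray(n,u,v):
    c=arm.get_calibration(n);K=c["intrinsics"];
    x=(u-K[0,2])/K[0,0];y=(v-K[1,2])/K[1,1];a,b=x,y
    for _ in range(20):
        s=1+c["k1"]*(a*a+b*b);a,b=x/s,y/s
    T=c["cam_to_world"];return T[:3,3],T[:3,:3]@np.array([a,b,1.])
def p2w(n,u,v,z):
    o,d=ray(n,u,v);return o+d*(z-o[2])/d[2]
def proj(n,P):
    c=arm.get_calibration(n);K=c["intrinsics"];T=c["cam_to_world"]
    p=T[:3,:3].T@(np.asarray(P,float)-T[:3,3]);a,b=p[:2]/p[2];s=1+c["k1"]*(a*a+b*b)
    return np.array([K[0,0]*a*s+K[0,2],K[1,1]*b*s+K[1,2]])
def tri(u1,v1,u2,v2):
    o1,d1=ray("scene",u1,v1);o2,d2=ray("top",u2,v2)
    A=np.zeros((3,3));b=np.zeros(3)
    for o,d in((o1,d1),(o2,d2)):
        d=d/np.linalg.norm(d);M=np.eye(3)-np.outer(d,d);A+=M;b+=M@o
    return np.linalg.solve(A,b)
def crop(im,x,y,w,h,s,f):
    c=cv2.resize(im[y:y+h,x:x+w],None,fx=s,fy=s,interpolation=cv2.INTER_CUBIC)
    cv2.imwrite(f,c[:,:,::-1])
def down(yaw):
    """tool pointing down with jaw (tool y) axis along world angle yaw deg"""
    a=np.radians(yaw);y=np.array([np.cos(a),np.sin(a),0]);z=np.array([0,0,-1.]);x=np.cross(y,z)
    return np.stack([x,y,z],1)
def info():print("t",arm.current_t(),"p",np.array(arm.current_ee_pos()),"F",np.array(arm.current_force()),"w",arm.current_width())
E
python3 - <<'E'
import cv2
from h import crop
t=cv2.imread("pics/top0.png")[:,:,::-1];s=cv2.imread("pics/scene0.png")[:,:,::-1]
crop(t,360,205,130,130,6,"pics/a.png".replace("a","c1"))
crop(t,260,200,110,110,5,"pics/c2.png")
crop(t,140,245,100,100,5,"pics/c3.png")
crop(s,105,220,180,180,4,"pics/c4.png")
crop(s,250,190,150,140,5,"pics/c5.png")
E
```

```text
(no output)
```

View pics/c1.png

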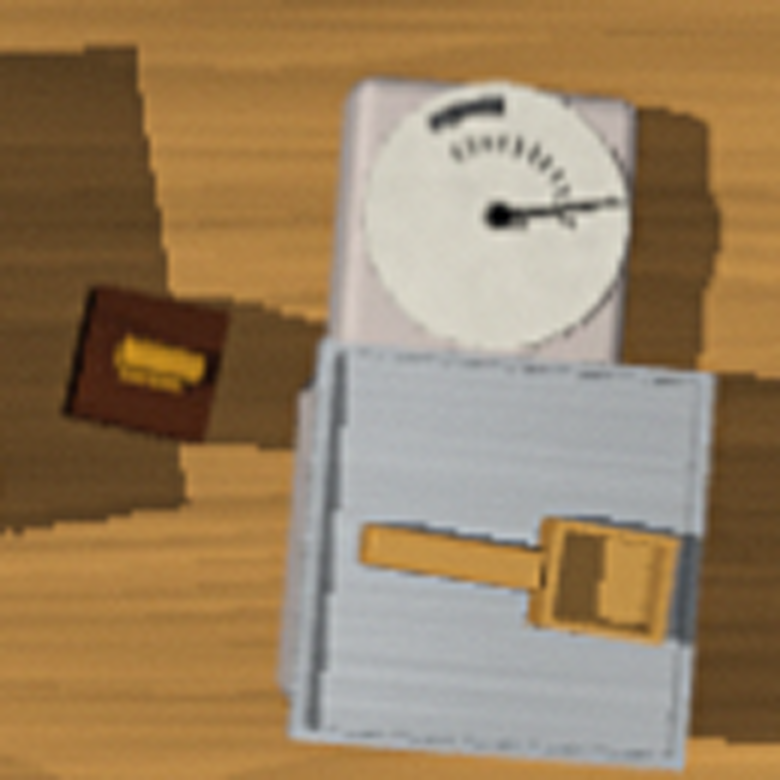

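View pics/c2.png

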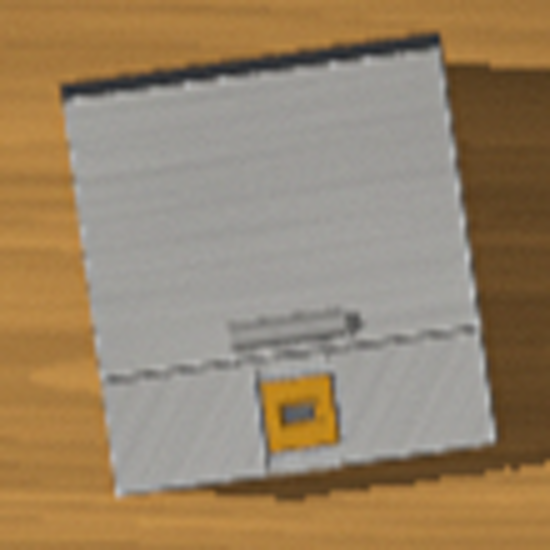

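View pics/c3.png

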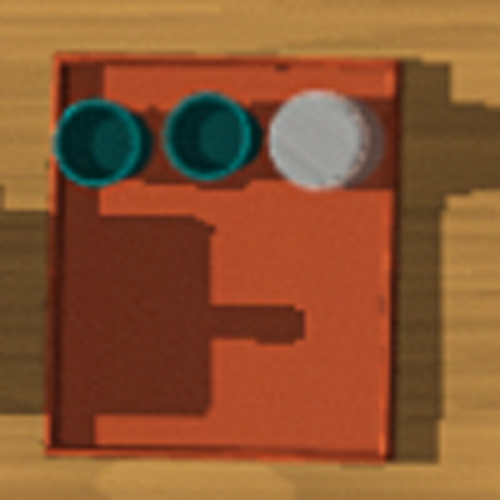

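View pics/c4.png

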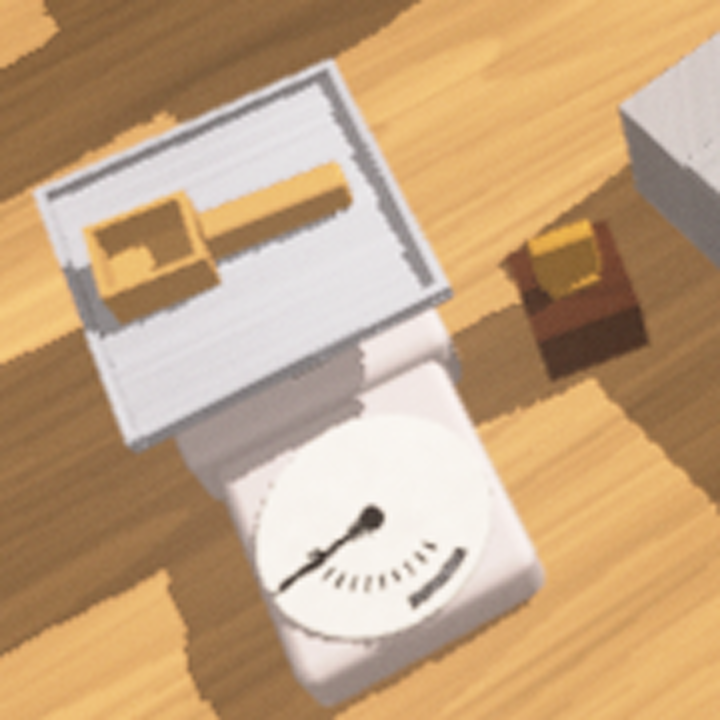

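View pics/c5.png

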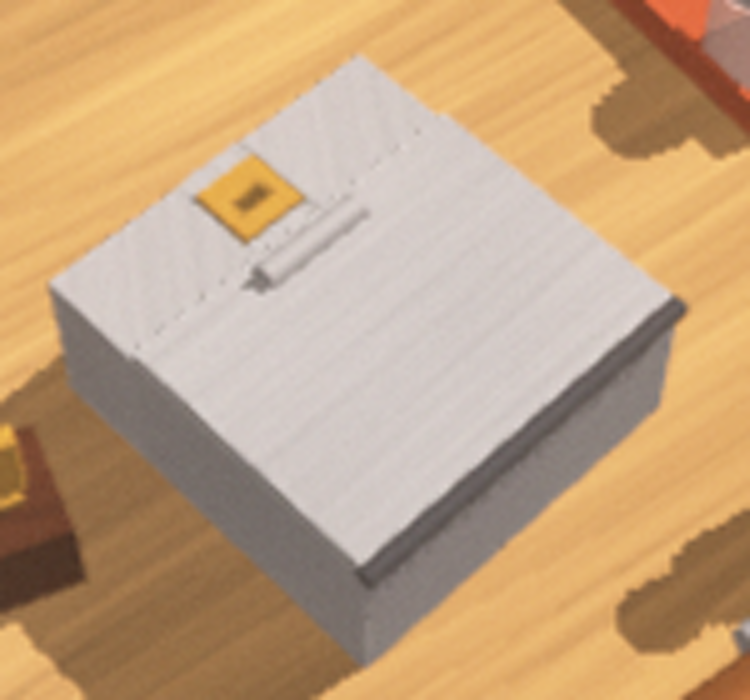

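```bash
python3 - <<'E'
from h import *
def T(n,cx,cy,s,x0,y0,z): return p2w(n,x0+cx/s,y0+cy/s,z)
t1=lambda x,y,z:p2w("top",360+x/6,205+y/6,z)
t2=lambda x,y,z:p2w("top",260+x/5,200+y/5,z)
t3=lambda x,y,z:p2w("top",140+x/5,245+y/5,z)
s4=lambda x,y,z:p2w("scene",105+x/4,220+y/4,z)
s5=lambda x,y,z:p2w("scene",250+x/5,190+y/5,z)
ang=lambda d:np.degrees(np.arctan2(d[1],d[0]))
print("lock top",t2(298,412,.092),"scene",s5(250,199,.092))
a,b=t2(118,492,.092),t2(494,441,.092);print("deck front",a,b,ang(a-b)-90)
a,b=t2(63,90,.094),t2(440,36,.094);print("back",a,b,ang(a-b)-90)
# pan corners rim z ~.124
P=[t1(*c,.124) for c in((328,340),(716,374),(684,766),(288,740))];print("pan top",np.mean(P,0),ang(P[0]-P[1])-90,ang(P[0]-P[3]))
P=[s4(*c,.124) for c in((36,190),(332,62),(450,296),(134,445))];print("pan scene",np.mean(P,0),ang(P[1]-P[0])-90)
# scoop handle end top mid and bowl far top mid
a=t1(364,546,.116+.024);b=t1(672,582,.116+.028);print("scoop",a,b,ang(b-a),np.linalg.norm(b-a))
a=s4(340,176,.14);b=s4(97,250,.144);print("scoop s",a,b)
# dial
c=t1(498,215,.062);tip=t1(618,202,.062);m=t1(467,110,.06);e1=t1(430,122,.06);e2=t1(504,104,.06)
print("dial",c,np.linalg.norm(tip-c),ang(tip-c),np.linalg.norm(m-c),ang(m-c),ang(e1-c),ang(e2-c))
c=s4(370,517,.062);tip=s4(277,593,.062);m=s4(438,578,.06)
print("dial s",c,ang(tip-c),ang(m-c))
P=[t3(*c,.024) for c in((54,56),(400,62),(392,460),(45,456))];print("tray",np.mean(P,0),P)
for c,z in(((102,142),.06),((210,136),.06),((317,138),.073)):print(t3(*c,z))
a=t1(125,338,.098);b=t1(207,352,.098);print("key",a,b,ang(a-b)-90)
P=[t1(*c,.05) for c in((95,286),(230,310),(205,440),(68,412))];print("stand",np.mean(P,0),ang(P[0]-P[1])-90,ang(P[0]-P[3]))
P=[p2w("scene",105+x/4,220+y/4,.05) for x,y in((510,275),(605,222),(640,308),(545,350))];print("stand s",np.mean(P,0))
print("mill",p2w("top",247,185,.15))
E
python3 - <<'E'
import cv2
from h import crop
t=cv2.imread("pics/top0.png")[:,:,::-1];s=cv2.imread("pics/scene0.png")[:,:,::-1]
crop(t,365,245,40,40,15,"pics/c6.png")
crop(s,225,265,50,55,11,"pics/c7.png")
E
```

```text
lock top [ 0.4844 -0.0045  0.092 ] scene [ 0.4909 -0.0063  0.092 ]
deck front [0.4426 0.0884 0.092 ] [ 0.4698 -0.1062  0.092 ] 7.963477657188648
back [0.6511 0.1187 0.094 ] [ 0.6806 -0.0777  0.094 ] 8.536669559012779
pan top [ 0.4469 -0.3228  0.124 ] -4.784512442375814 -5.850290046517051
pan scene [ 0.4541 -0.3213  0.124 ] -5.540705053130694
scoop [ 0.4511 -0.2589  0.14  ] [ 0.4359 -0.3897  0.144 ] -96.64175481848372 0.13176525221867172
scoop s [ 0.4603 -0.2617  0.14  ] [ 0.4308 -0.3824  0.144 ]
dial [ 0.5961 -0.3343  0.062 ] 0.05489802418214909 -83.59590790796169 0.04891501789044644 15.59912922417895 35.76471889903859 -4.206980028292264
dial s [ 0.6007 -0.3347  0.062 ] -81.10128242720134 15.556918567692836
tray [0.443  0.3616 0.024 ] [array([0.5522, 0.4561, 0.024 ]), array([0.5502, 0.2653, 0.024 ]), array([0.335 , 0.2673, 0.024 ]), array([0.3344, 0.4578, 0.024 ])]
[0.5052 0.4193 0.06  ]
[0.5089 0.361  0.06  ]
[0.5081 0.3012 0.073 ]
key [ 0.5396 -0.1628  0.098 ] [ 0.5337 -0.1984  0.098 ] -9.426348700759121
stand [ 0.5305 -0.1794  0.05  ] -9.791660128444008 -12.144210054403862
stand s [ 0.5404 -0.181   0.05  ]
mill [0.7286 0.1806 0.15  ]
```

View pics/c6.png

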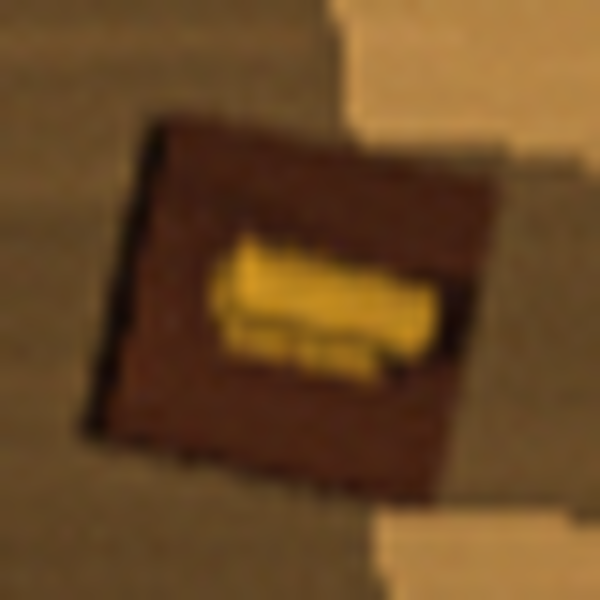

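View pics/c7.png

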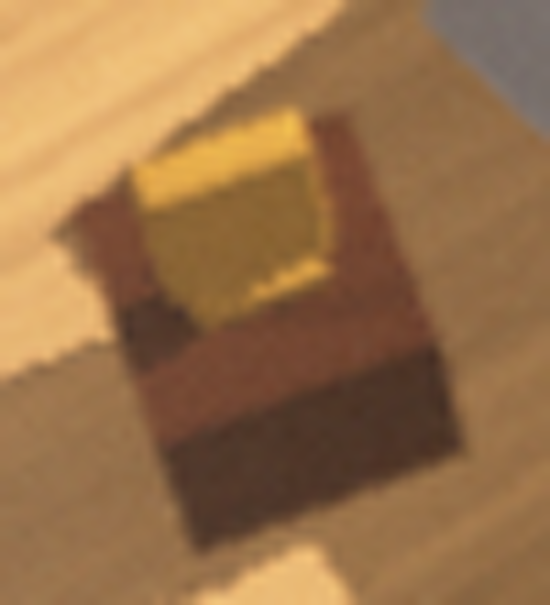

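```bash
python3 - <<'E'
from h import *
print(arm.current_joint_positions())
for yaw in(-6,174):
    q=arm.solve_ik([.449,-.311,.2],down(yaw));print(yaw,q)
q=arm.solve_ik([.449,-.311,.2],down(-6))
arm.move_to([.449,-.311,.2],down(-6)); arm.grip(.05); info(); print(arm.current_joint_positions())
for n in("scene","top"):
    im=arm.snapshot(n);cv2.imwrite(f"pics/{n}1.png",im[:,:,::-1])
    u,v=proj(n,arm.current_ee_pos()); print(n,u,v)
    x,y=int(u)-50,int(v)-50
    im=im.copy(); print(x,y)
    crop(im,x,y,100,100,6,f"pics/{n}1c.png")
E
```

```text
[-72.1063  28.3106  77.1228   0.0014  74.6284  -5.4718]
-6 [-40.973   22.8046  89.3376  -0.      67.8579 -34.973 ]
174 [-40.973   22.8046  89.3376  -0.      67.8579 145.027 ]
t 2.125 p [ 0.449 -0.311  0.2  ] F [ 0.6392 -0.0395  0.0547] w 0.05004882218707437
[-40.9717  22.8045  89.3356   0.0003  67.8587 -34.9761]
scene 156.78971544377788 256.22964083394237
106 206
top 446.3629258234917 297.5011166185192
396 247
```

View pics/scene1c.png

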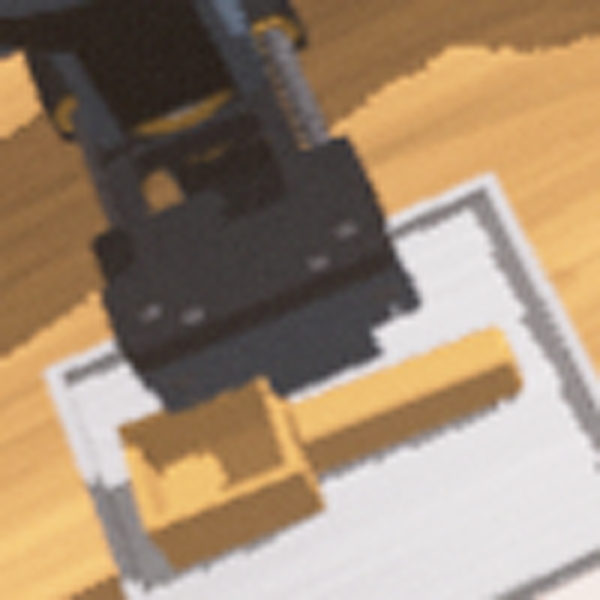

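View pics/top1c.png

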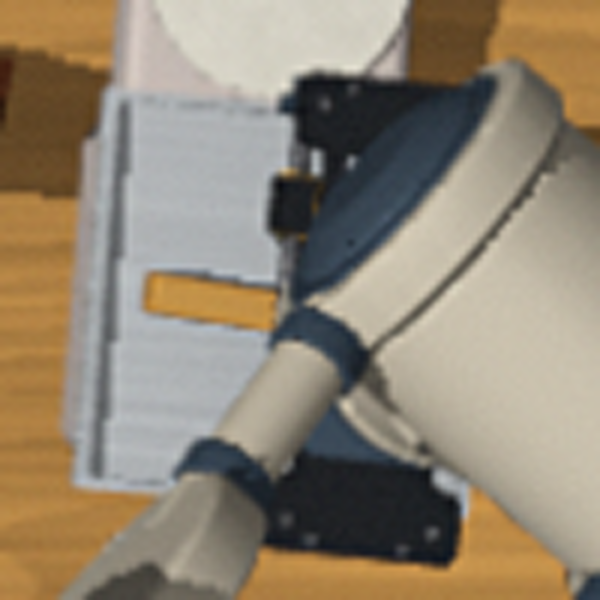

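```bash
python3 - <<'E'
from h import *
R=down(-6);p=np.array([.449,-.311,.2])
im=cv2.imread("pics/scene1.png");s=8;x0,y0=110,220
c=cv2.resize(im[y0:y0+75,x0:x0+95],None,fx=s,fy=s,interpolation=cv2.INTER_CUBIC)
for o in(.025,.0385,-.025):
  for w in(-.016,.016):
    q=proj("scene",p+R@np.array([w,o,0]));print(o,w,q)
    cv2.drawMarker(c,tuple(int(k) for k in((q[0]-x0+.5)*s-.5,(q[1]-y0+.5)*s-.5)),(0,0,255) if o>0.03 else (0,255,0),0,14,1)
cv2.imwrite("pics/ov1.png",c)
E
```

```text
0.025 -0.016 [152.6125 269.0877]
0.025 0.016 [168.6373 262.0808]
0.0385 -0.016 [154.7073 274.3016]
0.0385 0.016 [170.8406 267.1834]
-0.025 -0.016 [145.1462 250.4958]
-0.025 0.016 [160.7805 243.8788]
```

View pics/ov1.png

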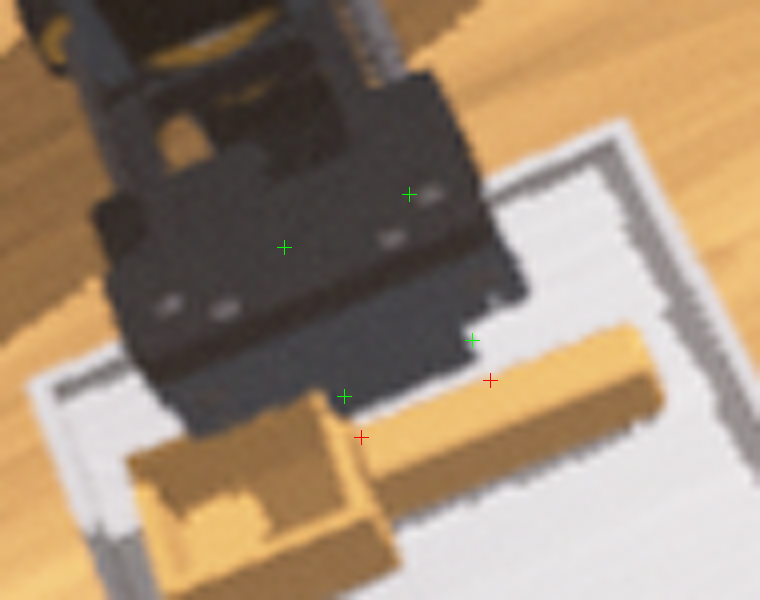

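```bash
python3 - <<'E'
from h import *
R=down(-6)
arm.grip(.07)
arm.move_l([.449,-.311,.135],R); arm.move_l([.449,-.311,.1195],R,feed=.05); info()
arm.grip(.0); info()
arm.move_l([.449,-.311,.2],R,feed=.1);info()
for n in("scene","top"):
    im=arm.snapshot(n);cv2.imwrite(f"pics/{n}2.png",im[:,:,::-1])
    if n=="scene": crop(im,90,200,150,150,5,"pics/s2c.png")
    else: crop(im,395,205,100,140,5,"pics/t2c.png")
E
```

```text
t 3.775 p [ 0.4489 -0.3109  0.1194] F [-0.6078 -0.2521  0.4724] w 0.06993450342833704
t 4.6167 p [ 0.449  -0.311   0.1195] F [-0.0334  0.0382  0.439 ] w 0.017707854402538515
t 5.575 p [ 0.4487 -0.3108  0.1994] F [-0.4886  0.4297 -0.1156] w 0.01762816633942053
```

View pics/s2c.png

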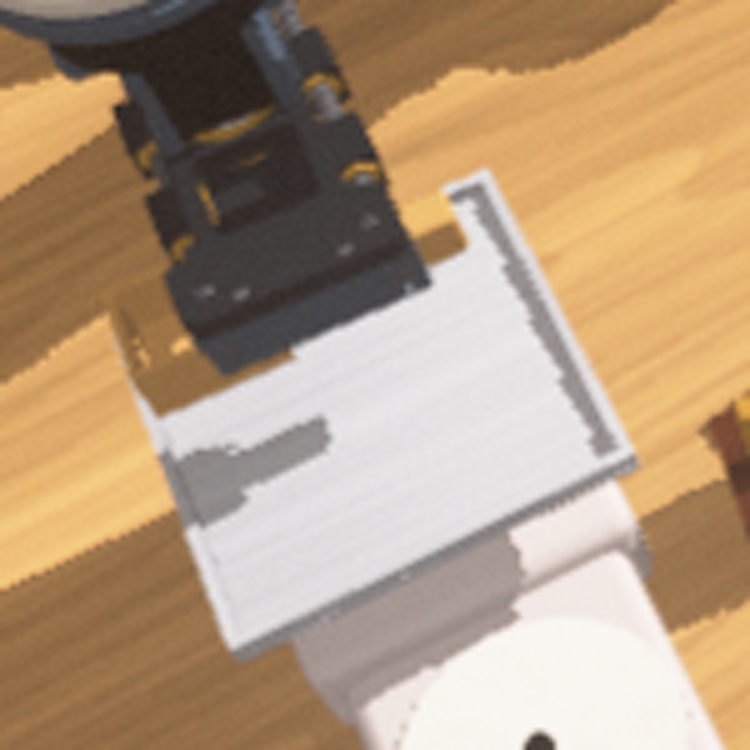

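View pics/t2c.png

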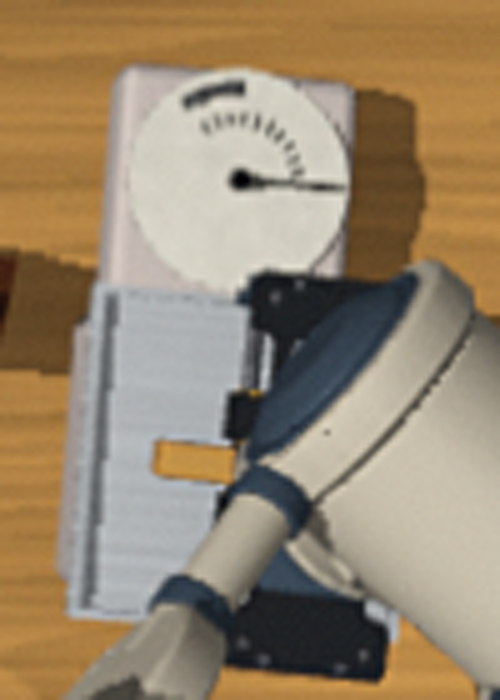

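```bash
cat >> h.py <<'E'
def cz(n,x,y,s,x0,y0,z): return p2w(n,x0+(x+.5)/s-.5,y0+(y+.5)/s-.5,z)
ang=lambda d:np.degrees(np.arctan2(d[1],d[0]))
E
python3 - <<'E'
from h import *
T=np.array([.4487,-.3108]); R=down(-6)
for n,pts in(("top",((155,440),(150,478))),("scene",((448,197),(465,245)))):
    a=[cz(n,*c,5,*((395,205) if n=="top" else (90,200)),.220 if i==0 or n=="top" else .196) for i,c in enumerate(pts)]
    for p in a: print(n,p,"tool coords",(R.T@(p-np.append(T,.1994))))
t1=lambda x,y,z:cz("top",x,y,5,395,205,z)
c=t1(240,180,.062);tip=t1(347,187,.062);m=t1(214,95,.06);print(c,ang(tip-c),ang(m-c),np.radians(ang(m-c)-ang(tip-c)))
e=[ang(t1(*k,.06)-c) for k in((184,104),(186,97),(244,84),(244,93))];print(e)
E
python3 - <<'E'
import cv2
from h import crop
t=cv2.imread("pics/top2.png")[:,:,::-1];s=cv2.imread("pics/scene2.png")[:,:,::-1]
crop(t,415,213,55,55,12,"pics/d1.png")
crop(s,160,310,90,85,8,"pics/d2.png")
E
```

```text
top [ 0.4613 -0.2561  0.22  ] tool coords [ 0.0557  0.0068 -0.0206]
top [ 0.4432 -0.2537  0.22  ] tool coords [ 0.0562 -0.0114 -0.0206]
scene [ 0.4531 -0.2589  0.22  ] tool coords [ 0.0521 -0.001  -0.0206]
scene [ 0.4591 -0.2615  0.196 ] tool coords [0.0501 0.0052 0.0034]
[ 0.5967 -0.3332  0.062 ] -93.375785400792 16.15684124809313 1.9117049733807285
[np.float64(35.97133629861235), np.float64(32.584083153522855), np.float64(-3.4740422104067954), np.float64(-3.7669208161536876)]
```

View pics/d1.png

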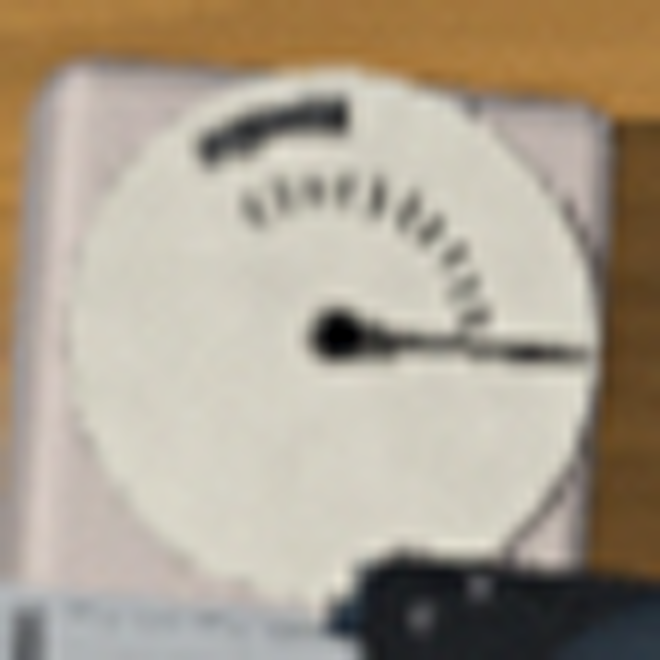

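View pics/d2.png

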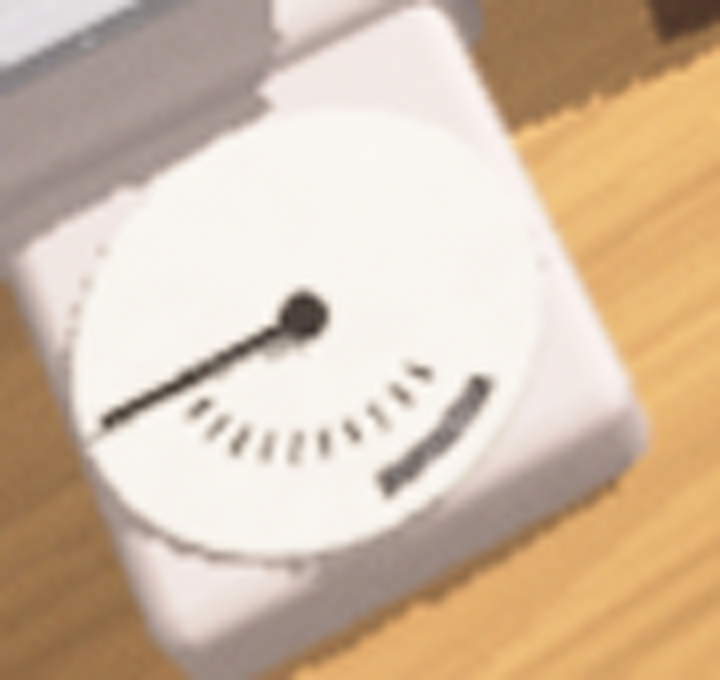

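```bash
python3 - <<'E'
from h import *
R=down(-0.5)
arm.move_l([.4487,-.3108,.26],feed=.2)
P=np.array([.387,.3736])
arm.move_to([*P,.2],R)
arm.move_l([*P,.05],R,feed=.2)
arm.move_l([*P,.010],R,feed=.05);info()
arm.grip(.04);info()
arm.move_l([*P,.08],R,feed=.15)
arm.move_l([*P,.2],R,feed=.3)
# go toward key hover
K=np.array([.5375,-.1795])
arm.move_to([*K,.2],down(-10));info()
for n in("scene","top"):
    im=arm.snapshot(n);cv2.imwrite(f"pics/{n}3.png",im[:,:,::-1])
    if n=="scene": crop(im,330,120,150,110,5,"pics/s3c.png")
    else: crop(im,140,245,100,100,5,"pics/t3c.png")
E
```

```text
t 10.425 p [0.3871 0.3737 0.0102] F [ 0.7867 -0.1441 -0.2867] w 0.017725815636494262
t 10.9583 p [0.387  0.3736 0.01  ] F [-0.0214 -0.0676 -0.2823] w 0.03969081986371288
t 14.1833 p [ 0.5377 -0.1786  0.1999] F [-1.1229 -0.6145 -0.2105] w 0.04001169580563689
```

View pics/t3c.png

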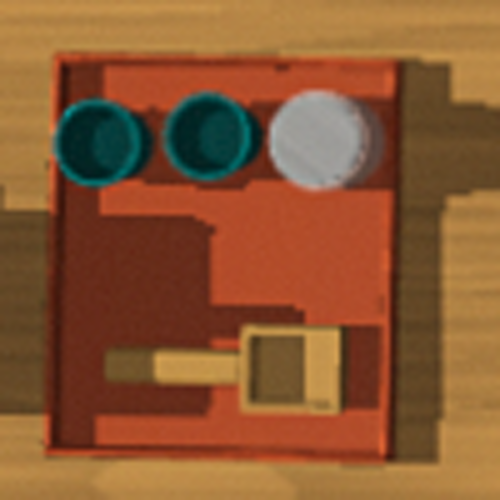

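View pics/scene3.png

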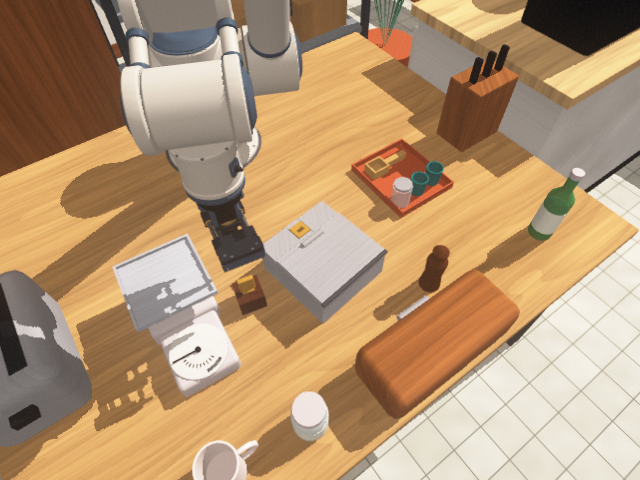

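```bash
python3 - <<'E'
from h import *
print("scoop chk",cz("top",197,366,5,140,245,.029),"true x .387 ; bowl far end",cz("top",342,368,5,140,245,.033),"true y ~",.3736-.077)
P=[cz("top",*c,15,365,245,.098) for c in((245,235),(438,287),(418,358),(225,310))];print("key top",np.mean(P,0),ang(P[0]-P[1])-90)
P=[cz("scene",*c,11,225,265,.098) for c in((132,172),(298,110),(320,155),(142,212))];print("key scene",np.mean(P,0),ang(P[1]-P[0])-90)
P=[cz("top",*c,15,365,245,.05) for c in((160,120),(497,180),(435,500),(90,435))];print("stand",np.mean(P,0),ang(P[0]-P[1])-90,ang(P[0]-P[3]))
P=[cz("scene",*c,11,225,265,.05) for c in((55,232),(352,112),(437,345),(165,445))];print("stand s",np.mean(P,0))
L=cz("top",298,412,5,260,200,.092);print("lock",L)
L=cz("scene",250,199,5,250,190,.092);print("lock s",L)
E
```

```text
scoop chk [0.3859 0.3743 0.029 ] true x .387 ; bowl far end [0.386  0.2945 0.033 ] true y ~ 0.2966
key top [ 0.5318 -0.1779  0.098 ] -14.802967345091318
key scene [ 0.5354 -0.1797  0.098 ] -11.65046490812773
stand [ 0.531  -0.1776  0.05  ] -9.806180170404048 -12.574392293300084
stand s [ 0.5346 -0.181   0.05  ]
lock [ 0.4855 -0.0034  0.092 ]
lock s [ 0.4894 -0.0064  0.092 ]
```

```bash
python3 - <<'E'
from h import *
R=down(-11.5);K=np.array([.534,-.179])
arm.move_l([*K,.12],R,feed=.15)
arm.move_l([*K,.060],R,feed=.08);info()
arm.grip(0);info();arm.sleep(.2);info();print(np.array(arm.current_torque()))
E
```

```text
t 15.8667 p [ 0.5343 -0.1791  0.0604] F [-0.35   0.583  1.374] w 0.039939048267777465
t 16.4083 p [ 0.534  -0.179   0.0602] F [-1.0386  0.1767  4.8941] w 0.011823126595934092
t 16.6083 p [ 0.534  -0.179   0.0602] F [-1.6965  1.0408  6.5532] w 0.011733904349301598
[0.0311 0.2956 0.0341]
```

```bash
python3 - <<'E'
from h import *
arm.move_l([.534,-.179,.115],feed=.06);info()
arm.move_l([.534,-.179,.20],feed=.2)
L=np.array([.487,-.005])
arm.move_to([*L,.18],down(8.2))
arm.move_l([*L,.144],feed=.1);arm.sleep(.3);info()
for n in("scene","top"):
    im=arm.snapshot(n);cv2.imwrite(f"pics/{n}4.png",im[:,:,::-1])
    if n=="scene": crop(im,260,190,80,80,9,"pics/s4c.png")
E
```

```text
t 17.675 p [ 0.5338 -0.1789  0.1147] F [-0.2973  0.7152 -0.3532] w 0.011868974121297636
t 19.8167 p [ 0.4873 -0.0051  0.1444] F [-0.0916  0.1964 -0.7696] w 0.011815647123456197
```

View pics/s4c.png

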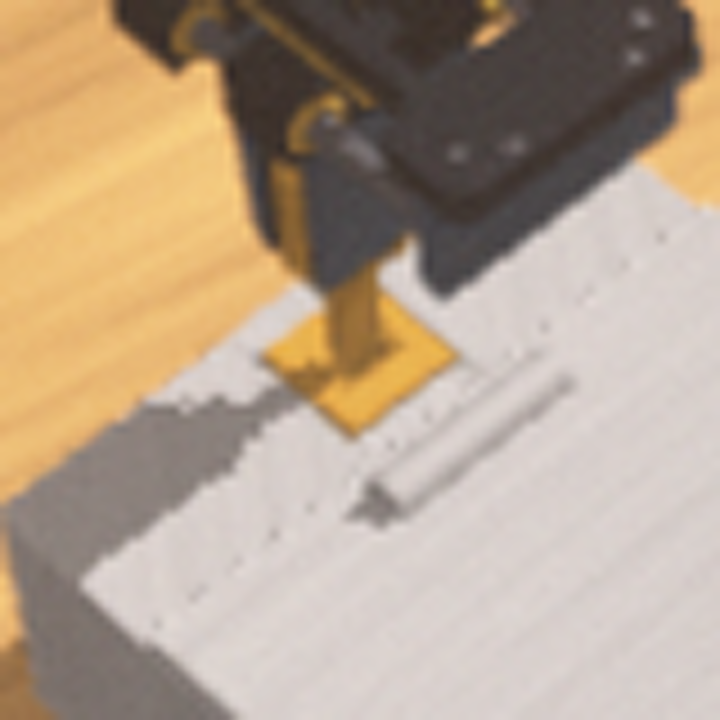

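View pics/top4.png

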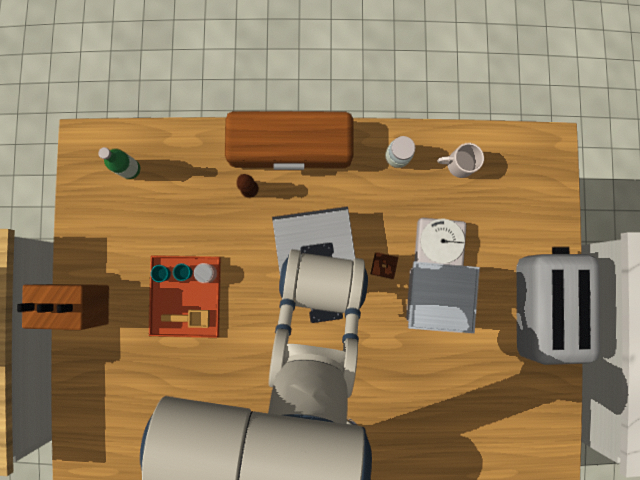

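```bash
python3 - <<'E'
from h import *
im=cv2.imread("pics/scene4.png");im0=cv2.imread("pics/scene0.png")
s=18;x0,y0=285,212
def mk(i,pts):
    c=cv2.resize(i[y0:y0+40,x0:x0+35],None,fx=s,fy=s,interpolation=cv2.INTER_CUBIC)[:, :]
    c=cv2.resize(c,None,fx=.6,fy=.6,interpolation=cv2.INTER_AREA)
    for p,col in pts:
        q=proj("scene",p);cv2.drawMarker(c,tuple(int(k*.6) for k in((q[0]-x0+.5)*s,(q[1]-y0+.5)*s)),col,0,10,1)
    return c
R=down(8.2);L=np.array([.4873,-.0051])
tip=[(np.array([*L,.098])+R@np.array([a,b,0]),(0,0,255)) for a in(-.007,.007) for b in(-.003,.003)]
sl=[(np.array([*L,.092])+R@np.array([a,b,0]),(255,0,0)) for a in(-.008,.008) for b in(-.004,.004)]
pl=[(np.array([*L,.092])+R@np.array([a,b,0]),(0,160,0)) for a in(-.018,.018) for b in(-.018,.018)]
cv2.imwrite("pics/e1.png",np.hstack([mk(im,tip+pl),mk(im0,sl+pl)]))
E
```

```text
(no output)
```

View pics/e1.png

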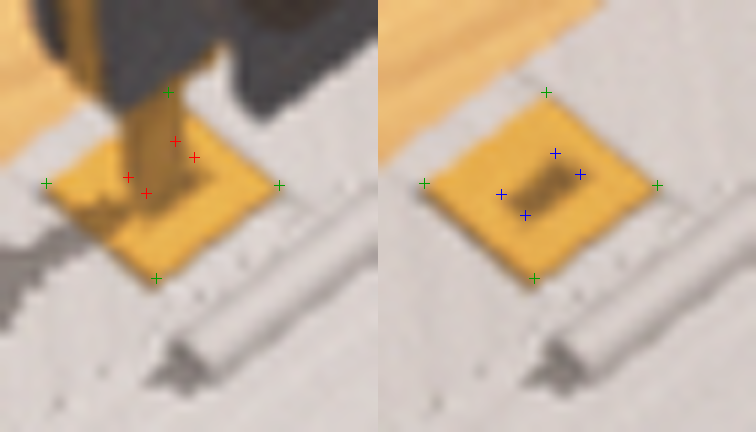

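```bash
python3 - <<'E'
from h import *
L=np.array([.487,-.005]);R=down(8.2)
for z in np.arange(.141,.118,-.003):
    arm.move_l([*L,z],R,feed=.05);F=np.array(arm.current_force());print(round(z,4),np.array(arm.current_ee_pos())[2],F,np.array(arm.current_torque()))
    if F[2]>12 or np.linalg.norm(F[:2])>12: break
E
```

```text
0.141 0.14080840773669365 [ 1.0674 -0.2496 -0.5607] [-0.0146 -0.1163 -0.0137]
0.138 0.137784789744351 [ 0.1776  0.0417 -1.3546] [ 0.0654 -0.1201  0.0115]
0.135 0.13481303878339146 [-0.6795  0.584  -0.8577] [ 0.0766 -0.0867  0.0297]
0.132 0.13181887944288698 [-0.0078  0.3179 -1.4929] [ 0.1214 -0.0635  0.0305]
0.129 0.12879903695927492 [-1.5388  1.191  -1.7834] [ 0.1388 -0.0059  0.0118]
0.126 0.12580779592675514 [ 0.5118  0.6901 -1.5238] [ 0.1737 -0.0239 -0.0118]
0.123 0.12281142882216552 [ 0.1978  0.8754 -0.2064] [ 0.2481 -0.0798 -0.0347]
0.12 0.11980980755076523 [-0.2287  1.4081 -1.8493] [ 0.1874 -0.103   0.028 ]
```

```bash
python3 - <<'E'
from h import *
L=np.array([.487,-.005]);R=down(8.2)
for z in np.arange(.117,.094,-.002):
    arm.move_l([*L,z],R,feed=.05);F=np.array(arm.current_force());print(round(z,4),np.array(arm.current_ee_pos())[2],F,np.array(arm.current_torque()))
    if F[2]>12 or np.linalg.norm(F[:2])>20: break
E
```

```text
0.117 0.11680258307456669 [-0.4119  1.4939 -1.2834] [ 0.3024 -0.0507  0.0328]
0.115 0.1148730238476556 [ 0.2034  1.7623 -2.0715] [ 0.3535 -0.0552 -0.0347]
0.113 0.11286475076323128 [-0.634   0.3576 -0.8984] [ 0.286  -0.0876  0.0686]
0.111 0.11088129455595483 [ 1.1392  1.2091 -1.2041] [ 0.348  -0.1427 -0.0416]
0.109 0.10886780853098035 [ 0.1208  0.948  -2.1021] [ 0.3585 -0.104  -0.0376]
0.107 0.10683339105497472 [-0.5435  1.2306 -1.8792] [ 0.3223 -0.0823  0.0444]
0.105 0.10486561576152756 [ 0.0083  1.848  -2.3785] [ 0.3943 -0.0717  0.0034]
0.103 0.10286412215741704 [ 0.4695  1.4763 -1.6105] [ 0.3799 -0.0851  0.0218]
0.101 0.10156047823813794 [-4.0043  1.0138 15.4529] [0.3423 0.6455 0.042 ]
```

```bash
python3 - <<'E'
from h import *
L=np.array([.487,-.005])
arm.move_l([*L,.1018],down(8.2),feed=.03);info()
q0=np.array(arm.current_joint_positions());print(q0)
for a in(15,30,45,60,75,90):
    q=q0.copy();q[5]-=a;arm.move_joints(q);print(a,np.array(arm.current_force()),np.array(arm.current_torque()),np.array(arm.current_ee_pos()))
arm.sleep(.3);info();print(ang(np.array(arm.current_tool_rot())[:,1]))
im=arm.snapshot("scene");cv2.imwrite("pics/scene5.png",im[:,:,::-1])
E
```

```text
t 24.4167 p [ 0.4871 -0.0051  0.1018] F [ 0.8572  1.0704 -0.8507] w 0.011825783565846203
[ -7.6203  26.2937 103.652   -0.0077  50.0428 -15.8152]
15 [ 1.5172  5.9771 -1.7618] [ 1.0716 -0.4928  0.0333] [ 0.4872 -0.0049  0.1017]
30 [ 3.4241  6.7945 -2.5517] [ 1.5021 -0.7681 -0.0103] [ 0.4875 -0.0048  0.1018]
45 [ 4.8825  8.3563 -2.4646] [ 1.9373 -1.0681 -0.0003] [ 0.4878 -0.0046  0.1018]
60 [ 5.6016 11.5565 -4.0269] [ 2.5709 -1.3016 -0.0756] [ 0.488  -0.0044  0.1018]
75 [ 6.6191 14.0773 -5.3382] [ 3.1028 -1.5602 -0.0522] [ 0.4881 -0.0042  0.1018]
90 [ 7.3146 16.3144 -3.8796] [ 3.7457 -1.5401 -0.0935] [ 0.4882 -0.0039  0.1018]
t 26.9167 p [ 0.4882 -0.0039  0.1018] F [ 8.5072 16.3232 -4.4338] w 0.012025252842123963
97.96893361020882
```

View pics/scene5.png

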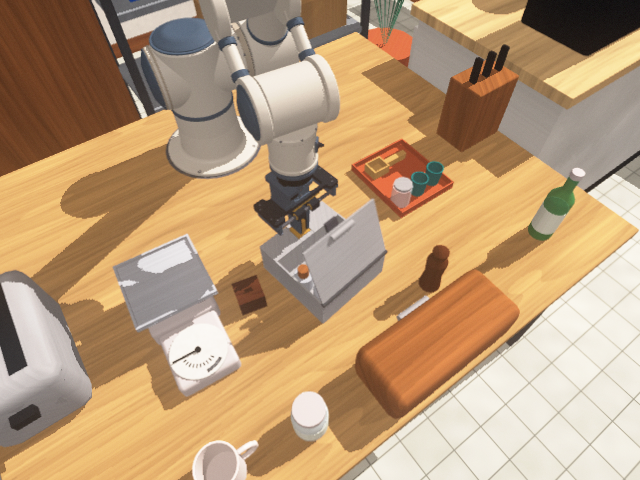

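```bash
python3 - <<'E'
from h import *
p=np.array([.4876,-.0045]);R=np.array(arm.current_tool_rot())
q=np.array(arm.current_ee_pos())
arm.move_l([q[0],q[1],.1008],feed=.03);info()
arm.grip(.03);info()
p=np.array(arm.current_ee_pos())
arm.move_l([p[0],p[1],.16],feed=.12)
arm.move_l([p[0],p[1],.25],feed=.3)
# park out of the cameras' way
arm.move_to([.30,-.35,.30],down(-40));info()
for n in("scene","top"):
    im=arm.snapshot(n);cv2.imwrite(f"pics/{n}6.png",im[:,:,::-1])
    if n=="scene": crop(im,250,190,150,140,5,"pics/s6c.png")
    else: crop(im,260,150,110,160,5,"pics/t6c.png")
E
```

```text
t 27.2167 p [ 0.4886 -0.0036  0.1014] F [-1.6609  6.4081 16.1344] w 0.011813822000855121
t 27.7 p [ 0.4881 -0.004   0.1007] F [ 0.322  -0.0168  0.9162] w 0.030160877672733438
t 30.2667 p [ 0.3003 -0.3494  0.2994] F [-0.4987  1.2726  0.0042] w 0.030079417112022434
```

View pics/s6c.png

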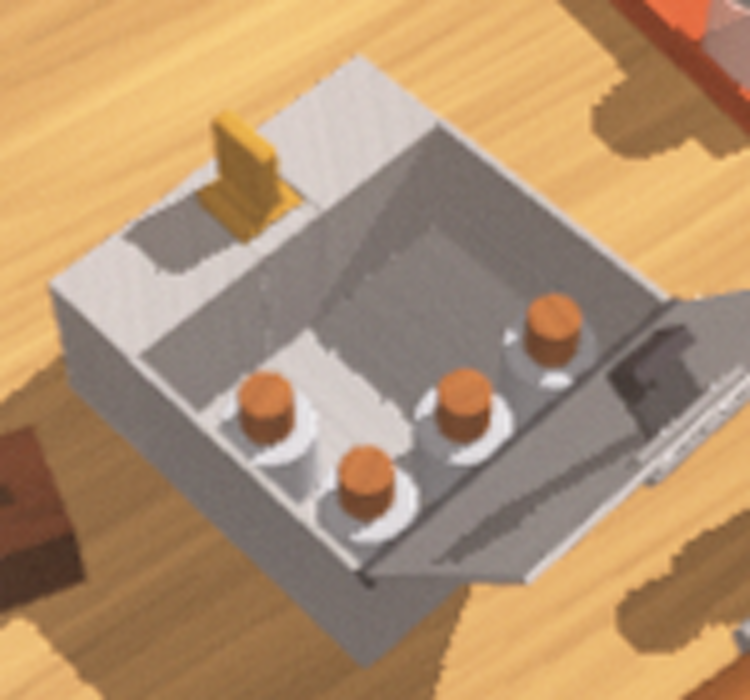

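View pics/t6c.png

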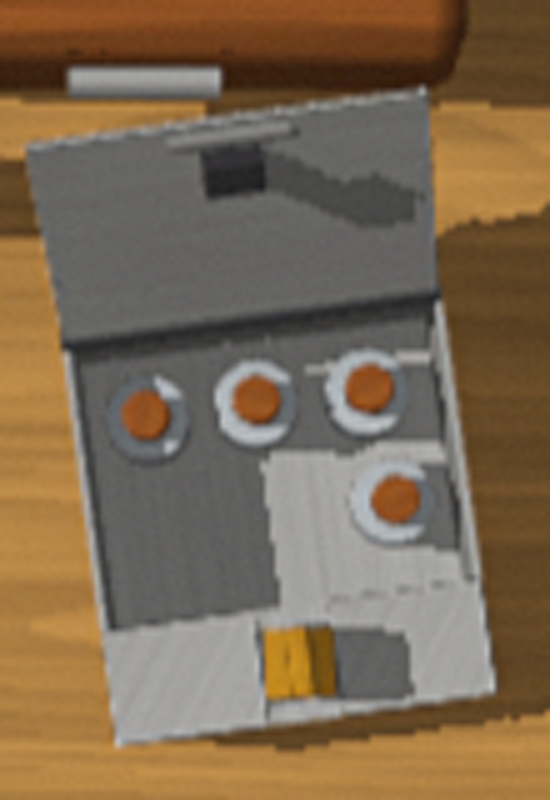

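```bash
cat >> h.py <<'E'
CY=8.2;LOCK=np.array([.4876,-.0045])
def Rz(a):
    a=np.radians(a);return np.array([[np.cos(a),-np.sin(a)],[np.sin(a),np.cos(a)]])
FL=LOCK+Rz(CY)@np.array([.105,0])
E
python3 - <<'E'
from h import *
T=[(145,413),(257,398),(370,387),(396,498)];S=[(553,312),(464,390),(366,467),(267,392)]
for t,s in zip(T,S):
    a=cz("top",*t,5,260,150,.076);b=cz("scene",*s,5,250,190,.076);m=(a+b)/2
    print(a[:2],b[:2],m[:2],"caddy",Rz(CY).T@(m[:2]-FL))
E
```

```text
[0.6157 0.0774] [0.6157 0.0764] [0.6157 0.0769] caddy [0.0334 0.0623]
[0.6239 0.0186] [0.6253 0.0175] [0.6246 0.0181] caddy [0.0338 0.0028]
[ 0.6301 -0.0409] [ 0.6316 -0.0415] [ 0.6308 -0.0412] caddy [ 0.0316 -0.0567]
[ 0.5716 -0.0547] [ 0.5738 -0.055 ] [ 0.5727 -0.0548] caddy [-0.0279 -0.062 ]
```

```bash
cat >> h.py <<'E'
PAN=np.array([.4505,-.3225]);PY=-5.5
def slot(i):
    o=[(-.036,-.036),(-.036,.036),(.036,-.036),(.036,.036)][i];return PAN+Rz(PY)@np.array(o)
def pick(p,yaw,op=.04):
    R=down(yaw);arm.grip(op)
    arm.move_to([*p,.20],R);arm.move_l([*p,.10],R,feed=.2);arm.move_l([*p,.054],R,feed=.06);info()
    arm.grip(0);info()
    arm.move_l([*p,.064],R,feed=.05);arm.move_l([*p,.24],R,feed=.2);info()
def place(i,n,yaw,op=.04):
    """n tins already on pan"""
    p=slot(i);R=down(yaw);z=.120-.010*n+.050
    arm.move_to([*p,.25],R);arm.move_l([*p,z+.02],R,feed=.15);info();arm.move_l([*p,z-.008],R,feed=.05);info()
    arm.grip(op);arm.sleep(.3);info()
    arm.move_l([*p,z+.04],R,feed=.1);arm.move_l([*p,.26],R,feed=.2)
def pics(k):
    arm.move_to([.30,-.35,.30],down(-40))
    for n in("scene","top"):
        im=arm.snapshot(n);cv2.imwrite(f"pics/{n}{k}.png",im[:,:,::-1])
        if n=="scene": crop(im,100,190,300,210,2.6,f"pics/s{k}c.png")
        else: crop(im,260,150,230,190,3.3,f"pics/t{k}c.png")
E
python3 - <<'E'
from h import *
pick([.5727,-.0548],8.2)
place(0,0,-5.5)
pics(7)
E
```

```text
t 33.85 p [ 0.5729 -0.0548  0.0542] F [-0.1487  0.2125  0.2182] w 0.039750034003435526
t 34.225 p [ 0.573  -0.0548  0.0543] F [-0.2759 -0.0053  2.0304] w 0.025199840619289603
t 35.6083 p [ 0.5721 -0.0547  0.2389] F [-0.1213  0.9798 -1.173 ] w 0.02547225711203426
t 37.4417 p [ 0.4118 -0.3546  0.1905] F [ 0.1286  0.4606 -0.9903] w 0.025214518496096468
t 38.15 p [ 0.4111 -0.3548  0.162 ] F [-0.8197 -0.2756 -0.4802] w 0.025154062236248664
t 38.8917 p [ 0.4112 -0.3549  0.162 ] F [ 0.9827 -0.09   -0.018 ] w 0.04008452573283821
```

View pics/t7c.png

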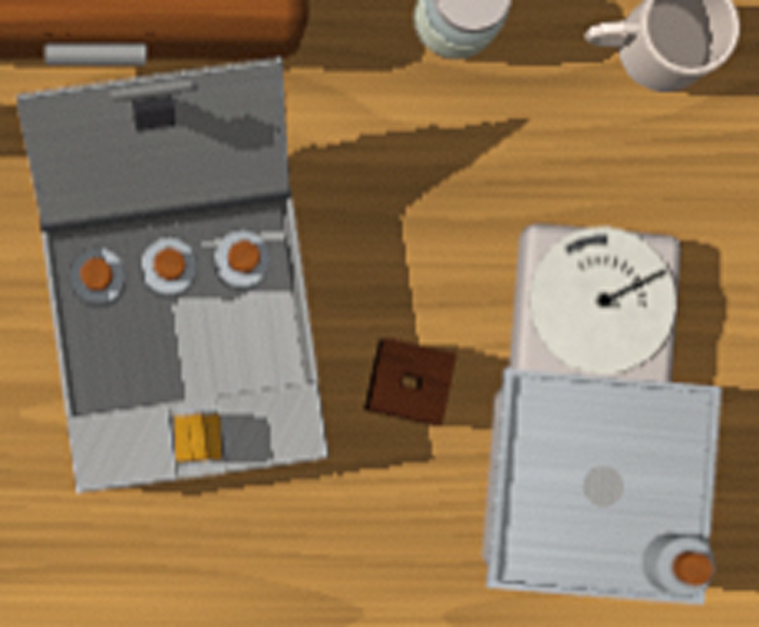

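View pics/s7c.png

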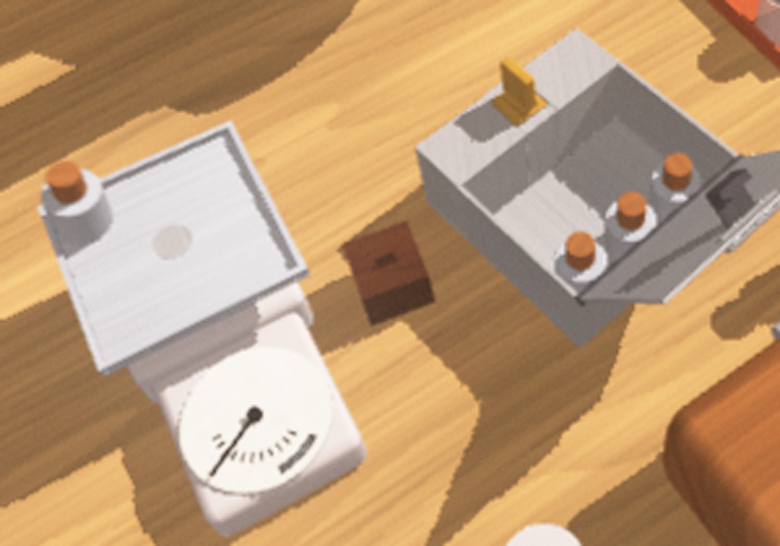

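```bash
python3 - <<'E'
from h import *
k=lambda x,y,z:cz("top",x,y,3.3,260,150,z)
print("pan mid",k(603,486,.11),"knob",k(693,567,.182),"body top c",k(680,563,.156))
k=lambda x,y,z:cz("scene",x,y,2.6,100,190,z)
print("pan mid",k(172,242,.11),"knob",k(65,175,.182))
k=lambda x,y:cz("top",x,y,3.3,260,150,.062)
c=k(604,300);t=k(667,270);print("ptr",ang(t-c),ang(k(588,243)-c))
E
python3 - <<'E'
import cv2
from h import crop
s=cv2.imread("pics/scene7.png")[:,:,::-1]
crop(s,105,230,120,110,6.5,"pics/f1.png")
E
```

```text
pan mid [ 0.4479 -0.3211  0.11  ] knob [ 0.3894 -0.3733  0.182 ] body top c [ 0.3907 -0.3702  0.156 ]
pan mid [ 0.4511 -0.3222  0.11  ] knob [ 0.3978 -0.3644  0.182 ]
ptr -64.68297105114922 15.360900591017074
```

View pics/f1.png

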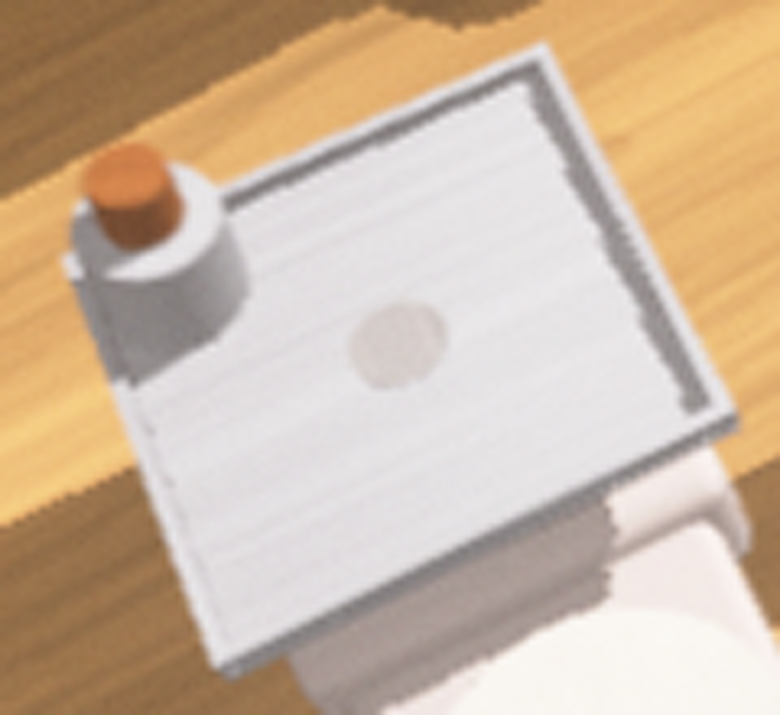

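```bash
python3 - <<'E'
from h import *
pick([.6308,-.0412],-81.8,.036)
place(2,1,-95.5)
pics(8)
E
```

```text
t 44.1167 p [ 0.631  -0.0412  0.0542] F [0.5324 0.2983 0.7344] w 0.03581979990259798
t 44.4417 p [ 0.631  -0.0412  0.0543] F [0.4694 0.5699 2.0744] w 0.02568283969222765
t 45.825 p [ 0.6301 -0.0411  0.2388] F [ 0.0704  0.4897 -1.7927] w 0.025184146752025002
t 47.7667 p [ 0.4835 -0.3616  0.1806] F [-0.0301 -0.3285 -2.0448] w 0.02497740241910778
t 48.475 p [ 0.4829 -0.3617  0.152 ] F [-0.4311 -0.05   -0.7309] w 0.02574645035754176
t 49.2167 p [ 0.4829 -0.3618  0.152 ] F [ 0.534  -0.5135  0.0578] w 0.03985147892430869
```

View pics/t8c.png

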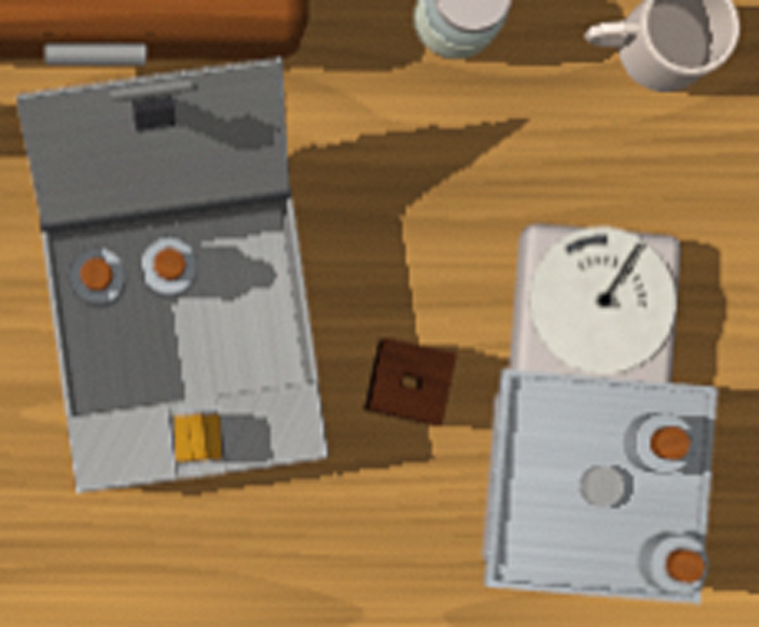

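View pics/s8c.png

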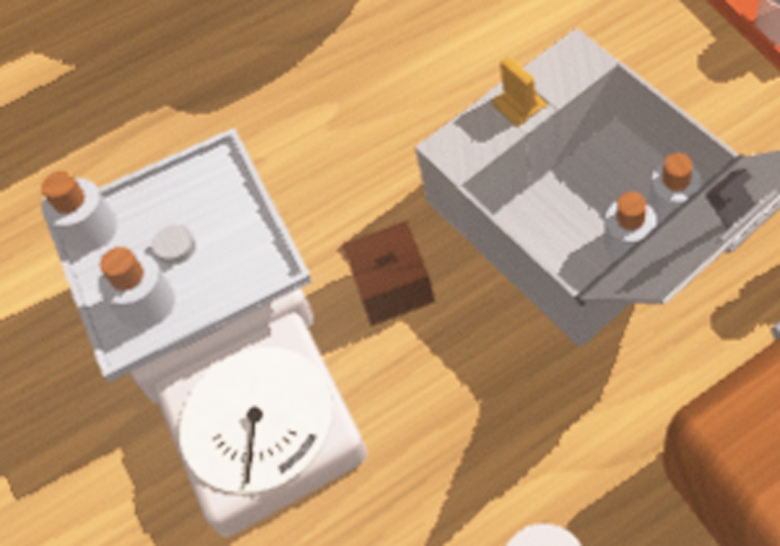

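```bash
python3 - <<'E'
from h import *
k=lambda x,y:cz("top",x,y,3.3,260,150,.062)
c=k(604,300);t=k(640,245);print("ptr",ang(t-c),ang(k(588,243)-c))
pick([.6246,.0181],-81.8,.036)
place(3,2,-95.5)
pics(9)
E
```

```text
ptr -33.8571092072582 15.360900591017074
t 55.2333 p [0.6248 0.0181 0.0542] F [ 0.4857 -0.2301 -0.1237] w 0.035997899638453776
t 55.5583 p [0.6248 0.0181 0.0543] F [0.4817 1.0364 1.297 ] w 0.025516322739094082
t 56.9417 p [0.6239 0.0181 0.2387] F [-0.2135  0.0689 -2.5771] w 0.02541305731554937
t 58.9 p [ 0.4904 -0.29    0.1706] F [ 0.0823 -0.8916 -0.6907] w 0.02543691282896289
t 59.6083 p [ 0.4898 -0.2901  0.142 ] F [-0.8091  0.6476 -0.1243] w 0.0250541723593039
t 60.35 p [ 0.4898 -0.2901  0.142 ] F [-0.1278  0.2876 -0.3078] w 0.03988093012103405
```

View pics/t9c.png

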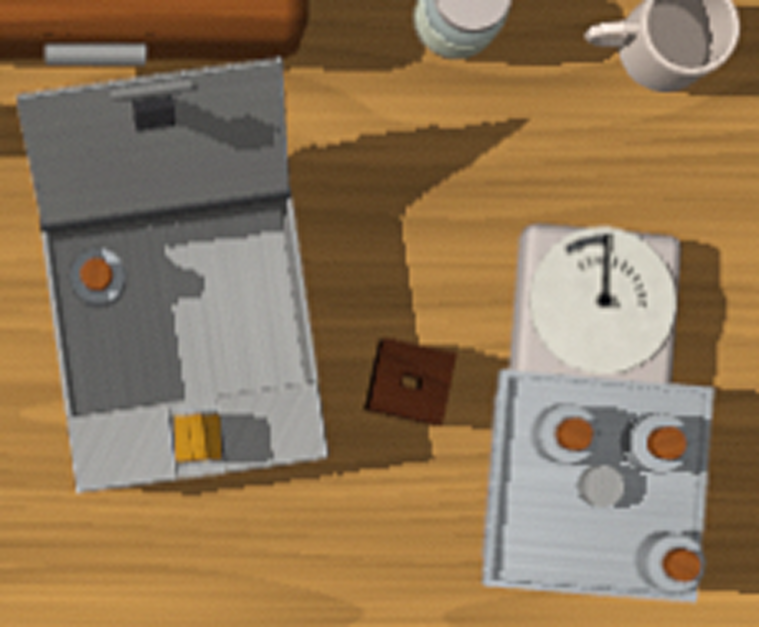

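View pics/s9c.png

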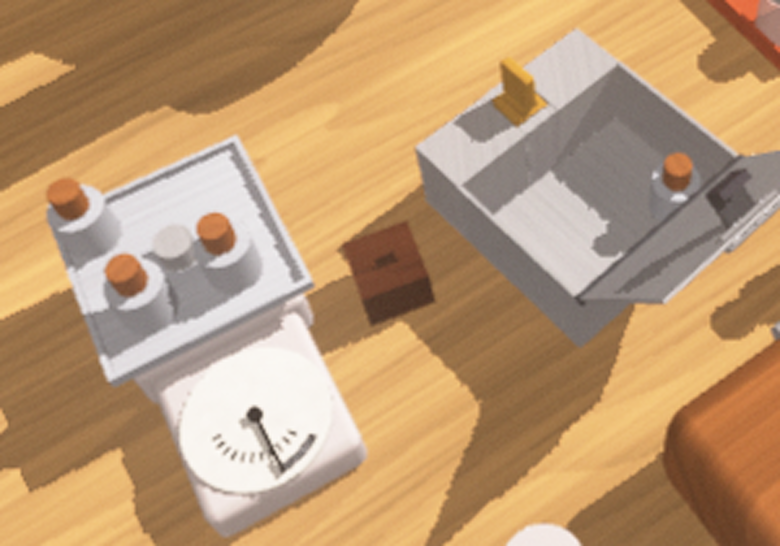

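```bash
python3 - <<'E'
import cv2
from h import crop
s=cv2.imread("pics/scene9.png")[:,:,::-1];t=cv2.imread("pics/top9.png")[:,:,::-1]
crop(t,415,213,55,50,13,"pics/g1.png")
crop(s,165,318,75,65,10,"pics/g2.png")
E
```

```text
(no output)
```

View pics/g1.png

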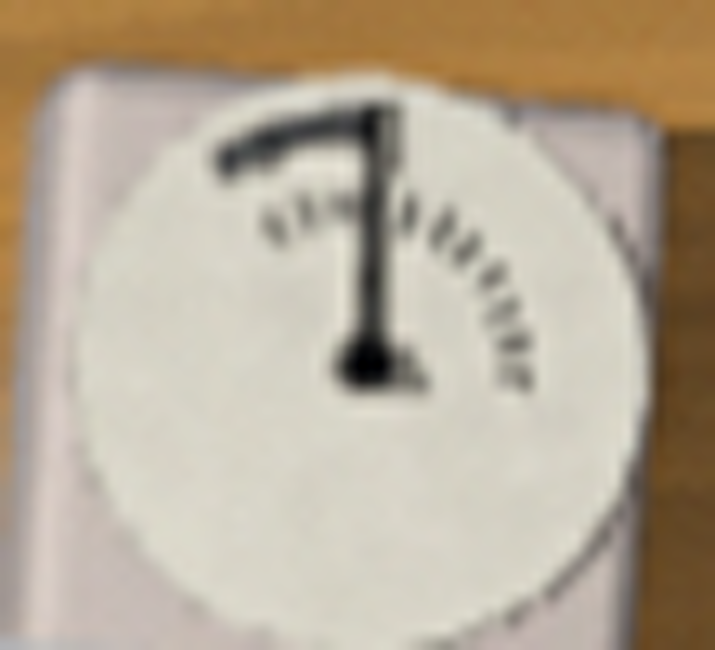

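View pics/g2.png

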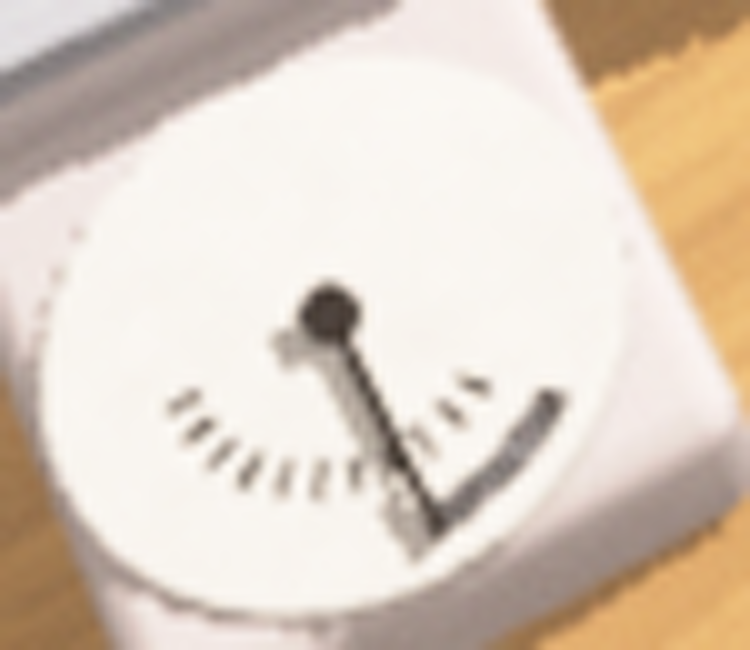

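```bash
python3 - <<'E'
from h import *
pick([.6157,.0769],-81.8,.036)
place(1,3,-95.5)
pics(10)
s=cv2.imread("pics/scene10.png")[:,:,::-1];t=cv2.imread("pics/top10.png")[:,:,::-1]
crop(t,415,213,55,50,13,"pics/i1.png")
crop(s,165,318,75,65,10,"pics/i2.png")
E
```

```text
t 66.6417 p [0.6159 0.0769 0.0542] F [1.1787 0.2561 0.0106] w 0.03602836961784108
t 66.9667 p [0.6159 0.0769 0.0543] F [-0.6728  0.1619  1.7898] w 0.025428953701169
t 68.35 p [0.615  0.0769 0.2387] F [ 0.3946 -0.1289 -2.1678] w 0.02539702077775429
t 70.6167 p [ 0.4187 -0.2833  0.1606] F [-0.6231 -0.4622 -1.3391] w 0.025321233861233434
t 71.325 p [ 0.418  -0.2832  0.132 ] F [ 0.1158  0.0693 -1.7989] w 0.02521242214552849
t 72.0667 p [ 0.4181 -0.2832  0.132 ] F [0.3844 0.081  0.11  ] w 0.04001147743310829
```

View pics/i1.png

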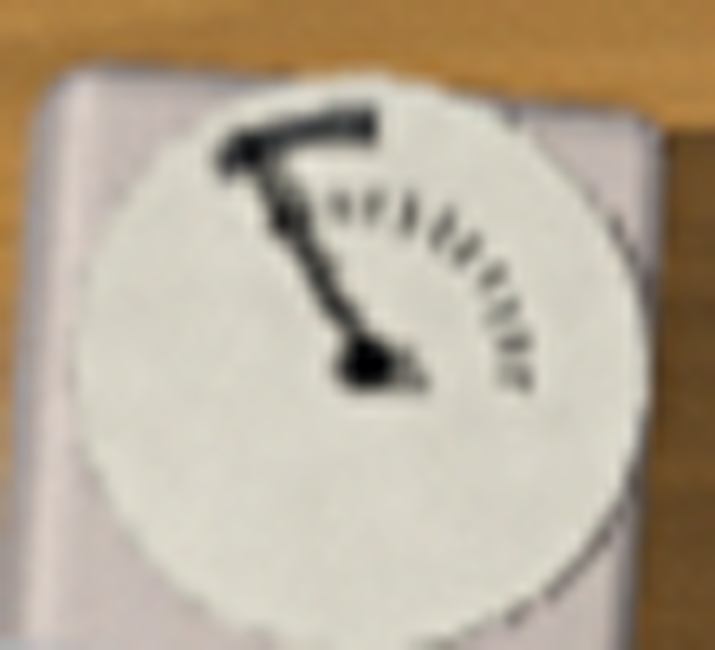

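View pics/i2.png

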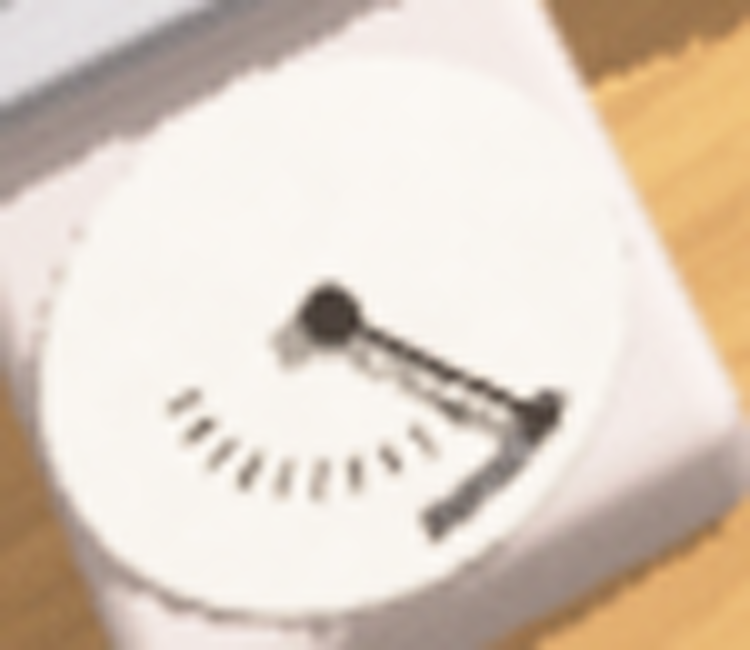

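View pics/s10c.png

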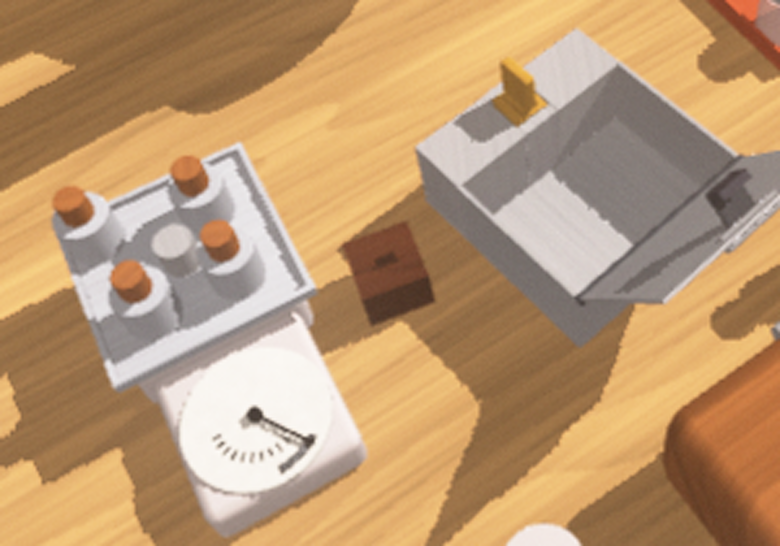

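View pics/top10.png

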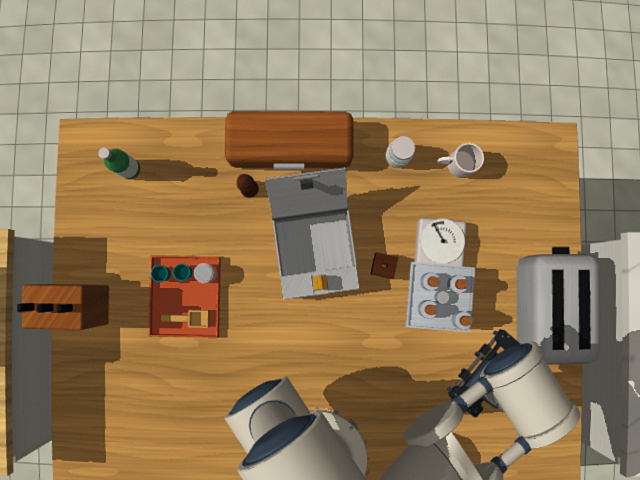

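```bash
python3 - <<'E'
from h import *
for zp in(.062,.066,.070):
  for n,hub,tip0,arc,tip3,tip4 in(
   ("top",(338,337,12,415,213),(583,354,12,415,213),[(203,150,12,415,213),(348,117,12,415,213)],(378,112,13,415,213),(246,145,13,415,213)),
   ("scene",(302,315,8,160,310),(105,423,8,160,310),[(487,382,8,160,310),(385,488,8,160,310)],(438,525,10,165,318),(545,410,10,165,318))):
    c=cz(n,*hub,zp);c3=cz(n,*((367,365,13,415,213) if n=="top" else (330,312,10,165,318)),zp)
    a0=ang(cz(n,*tip0,zp)-c);A=[cz(n,*k,.061) for k in arc];aa=[ang(k[:2]-c[:2]) for k in A]
    a3=ang(cz(n,*tip3,zp)-c3);a4=ang(cz(n,*tip4,zp)-c3)
    m=np.mean(aa);r=lambda a:np.radians(a-a0)
    print(zp,n,c[:2],"arc",r(aa[0]),r(aa[1]),"mid",r(m),"p3",r(a3),"p4",r(a4),"d",r(a3)-r(m),r(a4)-r(m),[np.linalg.norm(k[:2]-c[:2]) for k in A])
E
```

```text
0.062 top [ 0.5967 -0.3335] arc 2.2559206432205734 1.5731996042182923 mid 1.9145601237194325 p3 1.5795408493350958 p4 2.135378191169274 d -0.33501927438433676 0.22081806744984145 [np.float64(0.05132088028898766), np.float64(0.04943698659808314)]
0.062 scene [ 0.5999 -0.3347] arc 2.2437801965262167 1.5697162027647313 mid 1.906748199645474 p3 1.5890142276379766 p4 2.1653820727245843 d -0.3177339720074974 0.25863387307911023 [np.float64(0.05253617049007168), np.float64(0.052505825423562885)]
0.066 top [ 0.5964 -0.3326] arc 2.2386752408267347 1.5556925441614637 mid 1.8971838924940994 p3 1.5795408493350946 p4 2.1353781911692726 d -0.3176430431590047 0.23819429867517328 [np.float64(0.05102968653099652), np.float64(0.04976798831427555)]
0.066 scene [ 0.6019 -0.3346] arc 2.264801007643112 1.5652743191927465 mid 1.9150376634179294 p3 1.5890142276379766 p4 2.1653820727245847 d -0.32602343577995274 0.25034440930665536 [np.float64(0.050850035927034035), np.float64(0.05051305604662063)]
0.07 top [ 0.5961 -0.3317] arc 2.2212371473648043 1.5384220324622662 mid 1.8798295899135353 p3 1.5795408493350942 p4 2.135378191169272 d -0.3002887405784411 0.25554860125573686 [np.float64(0.05075384069760135), np.float64(0.05011403957067564)]
0.07 scene [ 0.6039 -0.3345] arc 2.2872529572512157 1.5604676758977787 mid 1.923860316574497 p3 1.5890142276379777 p4 2.1653820727245843 d -0.33484608893651924 0.2415217561500873 [np.float64(0.04918790517941833), np.float64(0.048521365160807566)]
```

```bash
python3 - <<'E'
from h import *
arm.sleep(.5);s=arm.snapshot("scene")
a=cv2.imread("pics/scene10.png")[:,:,::-1];print(np.abs(s.astype(int)-a).max(),(np.abs(s.astype(int)-a).sum(2)>60).sum())
cv2.imwrite("pics/final.png",s[:,:,::-1]);info()
arm.sign_off()
E
```

```text
119 633
t 75.0833 p [ 0.3  -0.35  0.3 ] F [-0.6449  0.715  -0.494 ] w 0.03984326518945606
the job is handed in; nothing more can be done
```

View pics/final.png

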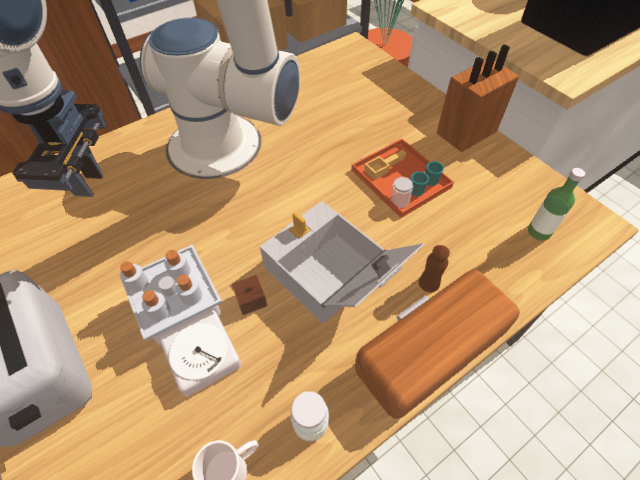

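The job is done and handed in at 75 s. The scoop lies flat in the tray. The key is fully home, turned 90° anticlockwise and left in the lock, and the flap is open. All four tins present stand upright on the pan, so the caddy is empty.

- **Pointer:** it reads about 2.15 rad. The arc runs from about 1.55 to 2.27 rad with its middle near 1.91, so the pointer is inside it, about 0.24 rad past the middle.
- **Three or four tins:** three tins put the pointer at about 1.58 rad, right on the arc's lower edge, so I added the fourth.
- **First tin:** after I set it down I found it about 25 mm from where I had put it, near a corner of the pan. It was upright and inside the rim, so I left it there.
- **Last look:** the egg cups, canister and pepper mill were all standing, and the arm was parked clear of everything. A numerical comparison with the previous picture showed 633 changed pixels. I did not trace these before handing in; the final picture shows nothing disturbed.
- **Cameras:** the two cameras disagreed by up to about 4 mm in x on the lock and key, so I used their average. The key went in without resistance.

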